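Centre a shoe heel between the stops of a nailing plate

TASK

Take the low heel with the rounded back out of the rack, stand it on the bare bench and let go of it, then pick it up again and set it upright on the steel plate, centred between the stops and square to them, with its flat front towards the flat stop and its rounded back towards the two posts. Let go of it there, and leave the other two heels standing in the rack.

Things in the scene. Friction and masses are not known exactly. Their poses are not given: they have to be found in the camera images.
- heel: The heel to place: low, stacked brown leather on a black rubber foot, 64 mm long (x), 54 wide (y), 40 high, 110 g, standing upright. D-shaped from above: flat front at x = -32 mm, flat parallel sides to x = +5, then a half circle of radius 27 (rounded back, apex at x = +32). Origin: centre of its underside, halfway along its length; z up.
- heel_front (a point): Centre of the heel's flat front face, 20 mm above its underside.
- heel_tall: Another heel, to be left in the rack: also round-backed, but 66 mm high (60 long, 52 wide). Origin: centre of its underside; flat front at -x.
- heel_square: Another heel, to be left in the rack: 40 mm high, but rectangular from above, 62 mm long (x), 54 wide (y). Origin: centre of its underside.
- rack: Fixed plywood rack, 74 mm deep (x), 224 wide (y), floor 12 thick; origin under its centre, on the bench. Three bays at y = -72, 0, 72 mm, one heel in each (which varies), flat fronts to -x. Bays 64 mm wide between walls 46 high above the floor: no room for fingers at the heels' sides; open above and at both x ends, where the heels' front and back can be gripped.
- stage: Fixed steel plate 190 mm (x) by 130 (y), 14 thick; origin under its centre, on the bench. Flat upright stop, 62 wide, inner face at x = -42 mm; facing it two round posts, diameter 16, at y = -17 and 17, inner sides at x = +42. Both 48 high above the plate. A centred heel (x along the plate's x) has 10 mm to each stop, too little for a finger; the y sides are open.
- stage_mid (a point): Centre of the plate's top face (14 mm above the bench), midway between the stops, marked by a thin cross: the centre of the heel's underside belongs here.
Not all that is in view belongs to the job. What is shaped like the heel but blue is not meant.

How it is judged (in metres and radians):
On the way:
1. the heel stands upright on the bare bench, out of the rack, and has been let go (height (world z) of heel below 0.004 m and angle between heel's own z axis and vertical below 0.1 rad and contact force between the fingers and heel below 0.1 N and linear speed of heel below 0.02 m/s), for 0.2 s.
At the end, for the whole second after the job is handed in: The low round-backed heel stands upright on the plate, released and at rest, centred within 5 mm between flat stop and posts and within 8 mm sideways, square within 0.14 rad (8 degrees), flat front towards the flat stop (x of heel in the frame of stage_mid between -0.005 and 0.005 m and y of heel in the frame of stage_mid between -0.008 and 0.008 m and z of heel in the frame of stage_mid between -0.003 and 0.003 m and angle between heel's own z axis and vertical below 0.06 rad and angle between the x axis of heel and the x axis of stage, either way round below 0.14 rad and x of heel_front in the frame of stage_mid below -0.015 m and linear speed of heel below 0.01 m/s and contact force between the fingers and heel below 0.1 N); the robot touches nothing.
It fails at once if one of the other two heels is moved more than 20 mm or tipped (distance of any of heel_tall, heel_square from where it was at the start of the episode above 0.02 m or angle between any of heel_tall, heel_square's own z axis and vertical above 0.3 rad).
It also fails if it takes over 58 s, if anything falls off the work surface, if the arm or the gripper's body presses on something with over 40 N, if the wrist force passes 120 N, or if a joint passes its speed limit or range.

ROBOT

A 6-joint arm with a two-finger parallel gripper is mounted at the origin on the work surface. World frame = base frame: x ahead of the robot, y to its left, z up, the work surface at z = 0. Lengths are in m, angles in degrees, forces in N, time in s.
With the tool pointing down it reaches from about 0.4 to 0.825 m from the base axis. Payload 7 kg.
Tool frame: the origin (TCP) lies midway between the tips of the shut fingers; the grasp point (between the pads) lies 19 mm behind it; y points along the fingers, z is the direction in which the jaws open and shut, and the axes are right-handed (so a half turn about y gives the same grasp; the last joint's range is limited). The gripper opens to 88 mm and grips with 3 to 60 N. Pads are 19 mm wide; open, the fingers measure 130 mm over their backs; the gripper's body (78 mm by 193 mm) begins 47 mm behind the grasp point.
Start: joints at [83.256, 20.546, 0.682, 0, -70.136, -16.507], TCP at [0.266, 0.62, 0.197] pointing down, gripper open.
Joint ranges: [-176.03, 176.03], [-82.01, 121.73], [-58.28, 71.71], [-173.87, 95.51], [-174.79, -0.11], [-173.66, 173.66]. Speed limits (degrees/s): [136.94, 136.94, 172.46, 180, 180, 180].

INTERFACE

Orientations are given as [roll, pitch, yaw] about the fixed x, y, z axes, in that order (R = Rz(yaw) Ry(pitch) Rx(roll)).
In Python, from plant import ctrl gives the robot as it stands.
- The arm moves only by the tool step_arm, never from a script. Its argument "rows" is a list that holds one entry, the list of rows, each a list of 7 numbers: the gripper command: -1 is shut, 1 is fully open, values between are in proportion, then the shift along the world's x, y, z in cm, then the turn, a rotation vector about the world's x, y, z in degrees. In form: [[[fingers, tx, ty, tz, rx, ry, rz], ...]]. A call has 1 to 12 rows; each row shifts and turns the commanded pose from where the row before left it; what a row does not reach is not made up. A row lasts 1/8 s, in which the tool goes at most 62.5 mm and 10.7 degrees, less where a joint would pass 70% of its speed; a pose out of reach is approached as far as the arm can. A call is refused whole if a number of a shift passes 6.25 or a number of a turn 10.7, either way. A call with a gripper value outside its range is refused whole. The fingers move at their own pace and stop on an object; the grip force is fixed at half the most. Time passes only in rows, so rows that do not move let the fingers close. It gives the time, the measured TCP pose, the force and the opening at its end, in the units of the state.
- ctrl.get_obs(): the state, without advancing time (a new reading comes with each control period).
- ctrl.snapshot(name): name is "scene" or "side" or "wrist"; returns the picture (384x512x3 uint8, blue, green, red); there is no depth.
- ctrl.camera_params(name): a dict with "vertical_fov" (degrees; the focal length in pixels is half the picture's height over the tangent of half this angle, whatever the lens; pixels are square), "cx", "cy" (the principal point, pixels), "k1" (the pictures are not rectified: a ray, as slopes to the right and down, at radius r is drawn at 1 + k1 r^2 times it, then the intrinsics apply), "rvec" (rotation vector, rad) and "tvec" (3), from world to camera coordinates, as OpenCV has them. Camera axes: x right, y down, z forward; pixel columns grow to the right and rows downward; lengths in m; the calibration is good to about 2 mm. A picture is of the moment at which its call begins: read the wrist's pose just before it. camera_params takes no time and is no camera call; for the wrist camera it gives the pose at the moment of the call.
- ctrl.close_job(): hands the job in, once; it reports no verdict.
The state is a dict: "clock": time; "joint_pos": joint angles; "qvel": joint speeds; "tau": joint torques, N m; "tool_pos": TCP position; "orientation": TCP orientation; "force": force on the tool from outside, world axes, zero at the start; "moment": the same for the moment, N m; "opening": finger opening in m.
Only numpy, scipy, OpenCV 4.12 (cv2) and the standard library are available. Lean on these libraries where they do the work, as an engineer would, in place of code of your own. Each camera call takes 0.05 s, during which the arm holds its last target. There are 200 camera calls.

## Working session

There is one attempt and no reset: what is moved stays moved. The work goes in short steps, Python scripts to look and compute and a tool call to move; the robot and the scene stay as the last step left them, time stands still between calls to the robot, and variables do not carry over. Pictures are saved under pics/ and viewed, about 8 in all and at most 12, crops included, and the job is handed in when it is done.

Besides the shell and the picture viewer there is one more tool, called after ">>>" as name(argument=value, ...) on one line, values as JSON. step_arm: Moves the arm, as the interface text tells. Its arguments: {"type":"object","properties":{"rows":{"type":"array"}},"required":["rows"]}

```bash
mkdir -p pics; ls; cat > h.py <<'E'
import numpy as np, cv2
from plant import ctrl
def par(n):
    p=ctrl.camera_params(n); R=cv2.Rodrigues(np.array(p["rvec"],float))[0]; t=np.array(p["tvec"],float).ravel()
    f=192/np.tan(np.radians(p["vertical_fov"])/2); return p,R,t,f
def ray2plane(P,uv,z):
    p,R,t,f=P; out=[]
    for u,v in np.atleast_2d(uv):
        d=np.array([(u-p["cx"])/f,(v-p["cy"])/f]); s=d.copy()
        for _ in range(30): s=d/(1+p["k1"]*(s@s))
        w=R.T@np.array([s[0],s[1],1]); c=-R.T@t; out.append(c+w*(z-c[2])/w[2])
    return np.array(out)
def proj(P,X):
    p,R,t,f=P; c=(R@np.atleast_2d(X).T).T+t; s=c[:,:2]/c[:,2:]; s=s*(1+p["k1"]*(s**2).sum(1,keepdims=True))
    return s*f+[p["cx"],p["cy"]]
E
python3 - <<'E'
from h import *
o=ctrl.get_obs();print(o)
a=[]
for n in("scene","side","wrist"):
    im=ctrl.snapshot(n); cv2.imwrite(f"pics/{n}0.png",im); print(n,ctrl.camera_params(n))
    if n!="wrist": cv2.imwrite(f"pics/{n}0b.png",cv2.resize(im,(800,600),interpolation=cv2.INTER_CUBIC))
E
```

```text
pics
{'clock': 0.0, 'joint_pos': array([ 8.32564637e+01,  2.05909529e+01,  6.35056536e-01, -1.76033970e-02,
       -7.01333088e+01, -1.65073885e+01]), 'qvel': array([-0.05607625, -0.04135162,  0.00789494, -0.08665909,  0.05419956,
        0.1340006 ]), 'tau': array([-8.62390061e-04, -5.82715416e+01,  2.93058211e+01,  6.99693024e+00,
        6.91286419e-03, -1.59348410e-04]), 'tool_pos': array([0.26629377, 0.61970579, 0.1963458 ]), 'orientation': array([-8.99097692e+01,  9.48249378e-03,  1.56743088e+02]), 'force': array([ 0.83475552,  0.29508033, -0.33903157]), 'moment': array([-0.03076607, -0.03381843, -0.00179267]), 'opening': 0.08763361607151471}
scene {'vertical_fov': 43.10950044341784, 'cx': 251.77052941503862, 'cy': 198.83062536212432, 'k1': -0.08863553529432132, 'rvec': array([ 2.30176804,  0.89629751, -0.29851066]), 'tvec': array([-0.3935738 , -0.24847802,  1.32078495])}
side {'vertical_fov': 53.69425173464017, 'cx': 255.50771755684758, 'cy': 191.86985761254746, 'k1': -0.11775874098727174, 'rvec': array([ 0.97437619, -2.49408966,  1.05916772]), 'tvec': array([0.39174643, 0.29081602, 0.627995  ])}
wrist {'vertical_fov': 66.01682025992048, 'cx': 256.4233136065559, 'cy': 189.63791733704815, 'k1': -0.001108883273011349, 'rvec': array([-1.62186148,  2.46124409,  0.38213831]), 'tvec': array([ 0.67456309, -0.03748992,  0.3912206 ])}
```

View pics/scene0b.png

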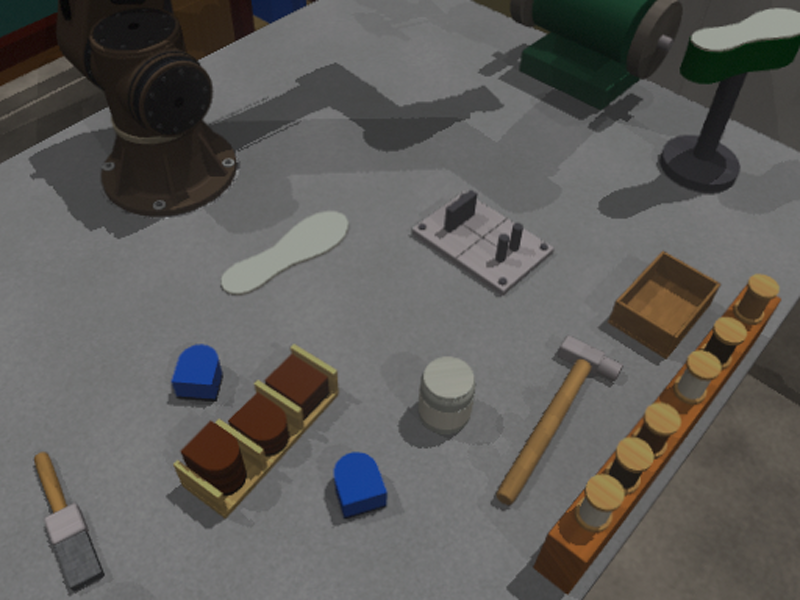

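View pics/side0b.png

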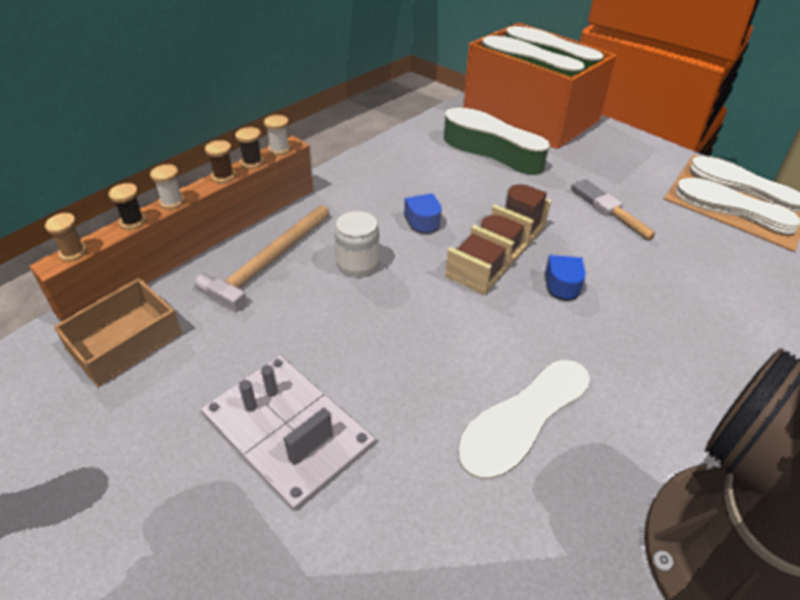

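The rack's bays in the scene view are, from near left: the tall heel (~215,455), the low round heel in the middle (~260,425) and the square heel (~298,380). The stage is at ~(482,240), with the flat stop towards upper left and the posts towards lower right.

```bash
python3 - <<'E'
from h import *
im=cv2.imread("pics/scene0.png")
a=cv2.resize(im[215:335,108:228],(600,600),interpolation=cv2.INTER_CUBIC)
b=cv2.resize(im[115:190,260:360],(800,600),interpolation=cv2.INTER_CUBIC)
for m,s,x0,y0 in((a,5,108,215),(b,8,260,115)):
    for k in range(0,m.shape[1],s*10):
        cv2.putText(m,str(x0+k//s),(k,10),0,.35,(0,255,255));cv2.line(m,(k,12),(k,20),(0,255,255))
    for k in range(0,m.shape[0],s*10):
        cv2.putText(m,str(y0+k//s),(0,k+4),0,.35,(0,255,255));cv2.line(m,(24,k),(32,k),(0,255,255))
cv2.imwrite("pics/rackc.png",a);cv2.imwrite("pics/stagec.png",b)
P=par("scene");print(ray2plane(P,np.array([[260,425],[482,240]])*.64,0.05),proj(P,[[0,0,0],[.5,0,0],[0,.5,0]]))
E
```

```text
[[ 0.53469193 -0.25211351  0.05      ]
 [ 0.53631266  0.19323856  0.05      ]] [[108.52699448 108.39556471]
 [241.76521306 204.94136378]
 [233.86752888  36.02112851]]
```

View pics/rackc.png

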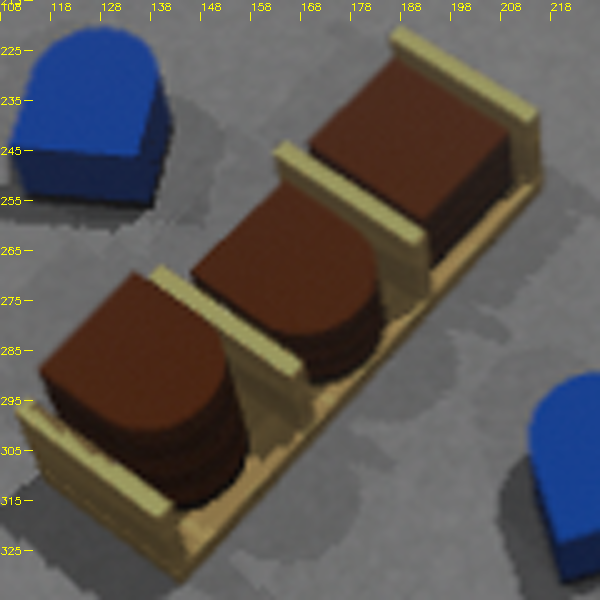

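View pics/stagec.png

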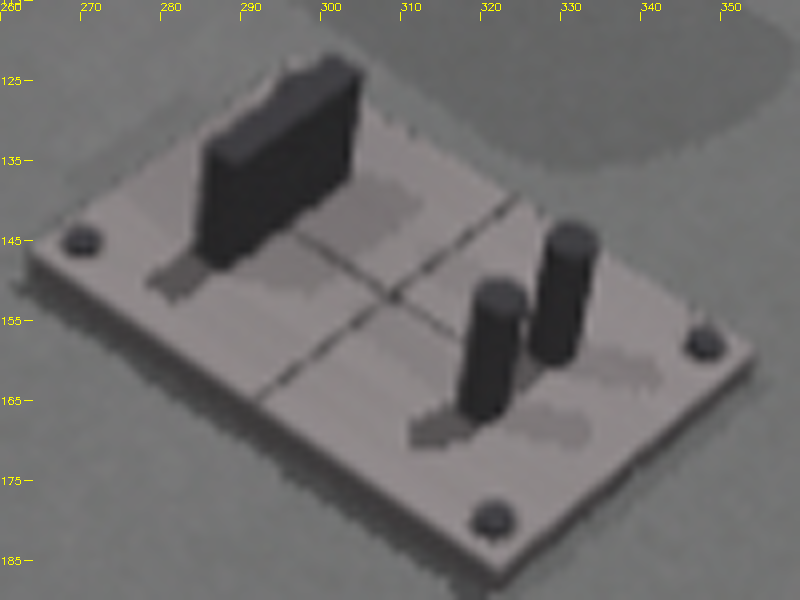

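Crop readings: the rack's wall-top outer corners are at (187.6,220.2), (216.2,237.4), (111.6,296.6) and (141,318.4). The low heel's front-left top corner is at (146.4,269). The stage corners are at (263.5,146.5), (322.1,186.2) and (354.6,158.5), with the cross at (308.9,152).

```bash
python3 - <<'E'
from h import *
from scipy.optimize import least_squares
P=par("scene")
def fit(uv,L,x0):
    L=np.array(L)/1000.;uv=np.array(uv)
    W=lambda q:np.c_[q[0]+np.cos(q[2])*L[:,0]-np.sin(q[2])*L[:,1],q[1]+np.sin(q[2])*L[:,0]+np.cos(q[2])*L[:,1],L[:,2]]
    r=least_squares(lambda q:(proj(P,W(q))-uv).ravel(),x0)
    print(r.x[:2],np.degrees(r.x[2]),r.fun.reshape(-1,2).round(1).tolist())
    return r.x
r=fit([[187.6,220.2],[216.2,237.4],[111.6,296.6],[141,318.4],[144,331]],[[-37,112,58],[37,112,58],[-37,-112,58],[37,-112,58],[37,-112,0]],[.53,-.25,0])
s=fit([[263.5,146.5],[322.1,186.2],[354.6,158.5],[308.9,152],[325,139.6],[292.3,164.8]],[[-95,-65,14],[95,-65,14],[95,65,14],[0,0,14],[0,65,14],[0,-65,14]],[.53,.19,0])
# heel: top outline projected, overlay
def outline(q,z):
    a=np.linspace(-np.pi/2,np.pi/2,40); L=np.r_[[[-32,27],[-32,-27]],np.c_[5+27*np.cos(a),27*np.sin(a)],[[-32,27]]]/1000
    return np.c_[q[0]+np.cos(q[2])*L[:,0]-np.sin(q[2])*L[:,1],q[1]+np.sin(q[2])*L[:,0]+np.cos(q[2])*L[:,1],0*L[:,0]+z]
print("heel crn",proj(P,outline(r,.052)[[0,1]]))
im=cv2.imread("pics/scene0.png");a=cv2.resize(im[215:335,108:228],(600,600),interpolation=cv2.INTER_CUBIC)
pts=((proj(P,outline(r,.052))+.5-[108,215])*5).astype(np.int32)
cv2.polylines(a,[pts],True,(0,255,0),1);cv2.imwrite("pics/ov.png",a)
print("corner ray",ray2plane(P,[[146.4,269]],.052), "side R bay neighbours y")
E
```

```text
[ 0.52698916 -0.24544933] 6.869699452071006 [[0.8, -0.9], [0.3, -1.0], [-0.8, 0.1], [-1.0, 0.1], [0.9, 1.2]]
[0.51430933 0.22960096] -1.8990350087613526 [[-0.3, -0.6], [0.3, 0.1], [0.5, -0.1], [-0.0, 0.1], [0.1, -0.2], [-0.5, 0.6]]
heel crn [[163.16502646 249.55229517]
 [144.61730668 268.21414241]]
corner ray [[ 0.50234916 -0.27486116  0.052     ]] side R bay neighbours y
```

View pics/ov.png

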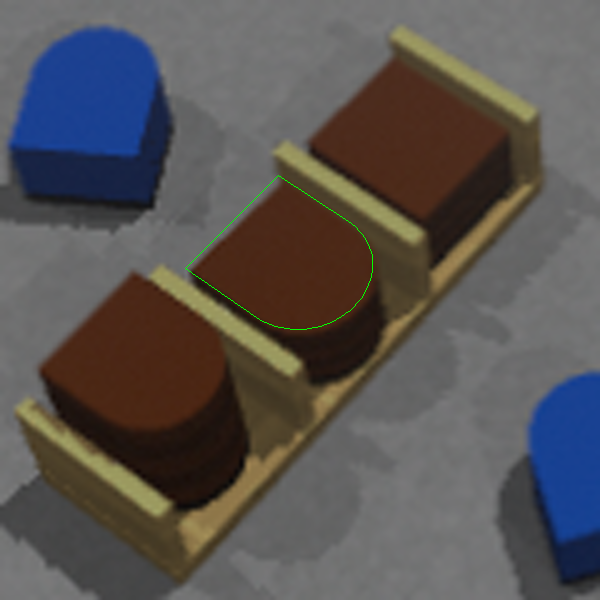

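```bash
python3 - <<'E'
from h import *
P=par("scene")
for n,u,z in(("jar base",(445,425),0),("insole ends",(325,225),0),("insole",(245,280),0),("blue1",(197,395),0),("blue2",(365,510),0),("hammerhead",(575,360),0)):
    print(n,ray2plane(P,np.array([u])*.64,z)[0].round(3))
print(proj(P,[[.53,.02,0],[.55,0,0]])/.64)
print("heel corner mid est", ray2plane(P,[[108+192/5-.5,215+270/5-.5],[108+378/5.,215+275/5.]],.052).round(4))
E
```

```text
jar base [ 0.686 -0.07   0.   ]
insole ends [0.301 0.088 0.   ]
insole [ 0.298 -0.081  0.   ]
blue1 [ 0.41  -0.263  0.   ]
blue2 [ 0.692 -0.229  0.   ]
hammerhead [0.754 0.138 0.   ]
[[402.1383761  323.34399029]
 [403.26502335 338.67367847]]
heel corner mid est [[ 0.5008 -0.2748  0.052 ]
 [ 0.5567 -0.227   0.052 ]]
```

>>> step_arm(rows=[[[1, 1.5, -6, 0, 0, 0, -10], [1, 1.5, -6, 0, 0, 0, -10], [1, 1.5, -6, 0, 0, 0, -10], [1, 1.5, -6, 0, 0, 0, -10], [1, 1.5, -6, 0, 0, 0, -10], [1, 1.5, -6, 0, 0, 0, -9.8], [1, 1.8, -6, 0, 0, 0, 0], [1, 1.8, -6, 0, 0, 0, 0], [1, 1.8, -6, 0, 0, 0, 0], [1, 1.8, -6, 0, 0, 0, 0], [1, 1.8, -6, 0, 0, 0, 0], [1, 1.8, -6, 0, 0, 0, 0]]])

```text
clock: 1.65
tool_pos: [0.4645, -0.1011, 0.1975]
orientation: [-90.1, -0.0, 97.0]
force: [2.1, 0.5, 0.1]
opening: 0.0873
```

>>> step_arm(rows=[[[1, 2.1, -4.8, 0, 0, 0, 0], [1, 2.1, -4.8, 0, 0, 0, 0], [1, 2.2, -4.9, 0, 0, 0, 0], [1, 0, 0, 0, 0, 0, 0], [1, 0, 0, 0, 0, 0, 0]]])

```text
clock: 2.28
tool_pos: [0.5277, -0.2441, 0.1966]
orientation: [-89.9, -0.0, 96.9]
force: [0.3, 0.2, -0.2]
opening: 0.0878
```

```bash
python3 - <<'E'
from h import *
P=par("wrist"); o=ctrl.get_obs(); print(o["tool_pos"],o["orientation"],-P[1].T@P[2])
im=ctrl.snapshot("wrist"); cv2.imwrite("pics/w1.png",im)
r=[.5285,-.2465,np.radians(6.87)]
a=np.linspace(-np.pi/2,np.pi/2,40); L=np.r_[[[-32,27],[-32,-27]],np.c_[5+27*np.cos(a),27*np.sin(a)]]/1000
c,s=np.cos(r[2]),np.sin(r[2]); W=np.c_[r[0]+c*L[:,0]-s*L[:,1],r[1]+s*L[:,0]+c*L[:,1],0*L[:,0]+.052]
b=cv2.resize(im,(768,576),interpolation=cv2.INTER_CUBIC)
cv2.polylines(b,[(proj(P,W)*1.5).astype(np.int32)],True,(0,255,0),1); cv2.imwrite("pics/w1b.png",b)
E
```

```text
[ 0.52765203 -0.24408538  0.19657699] [-8.99280537e+01 -3.29176396e-02  9.68878193e+01] [ 0.53792638 -0.32630292  0.38397947]
```

View pics/w1b.png

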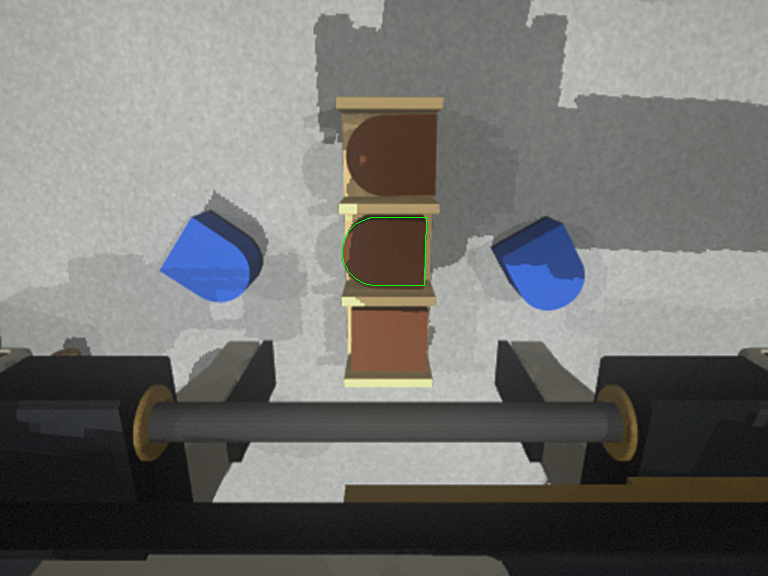

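The wrist view confirms the pose: the overlay lies on the low heel at ~(385,250). The tall heel is above it, the square one below, and the blue decoys clear the fingers.

>>> step_arm(rows=[[[1, 0.08, -0.24, -3, 0, 0, 0], [1, 0, 0, -4, 0, 0, 0], [1, 0, 0, -4, 0, 0, 0], [1, 0, 0, -2.5, 0, 0, 0], [1, 0, 0, -2, 0, 0, 0], [1, 0, 0, -1.1, 0, 0, 0], [1, 0, 0, -0.9, 0, 0, 0], [1, 0, 0, 0, 0, 0, 0]]])

```text
clock: 3.32
tool_pos: [0.529, -0.2461, 0.0222]
orientation: [-90.0, -0.0, 97.0]
force: [0.0, -0.2, -0.4]
opening: 0.0879
```

>>> step_arm(rows=[[[-1, 0, 0, 0, 0, 0, 0], [-1, 0, 0, 0, 0, 0, 0], [-1, 0, 0, 0, 0, 0, 0], [-1, 0, 0, 0, 0, 0, 0], [-1, 0, 0, 0, 0, 0, 0], [-1, 0, 0, 0, 0, 0, 0], [-1, 0, 0, 0, 0, 0, 0]]])

```text
clock: 4.2
tool_pos: [0.5294, -0.2468, 0.023]
orientation: [-90.0, 0.0, 97.0]
force: [-1.9, -0.9, 5.3]
opening: 0.0228
```

The opening of 23 mm is well below 64, so something is off. I'll look before moving.

```bash
python3 - <<'E'
from h import *
print({k:v for k,v in ctrl.get_obs().items() if k in("opening","force","tool_pos")})
s=ctrl.snapshot("scene"); d=ctrl.snapshot("side"); w=ctrl.snapshot("wrist")
A=cv2.resize(s[200:350,90:240],(400,400),interpolation=cv2.INTER_CUBIC);B=cv2.resize(d[95:205,265:375],(400,400),interpolation=cv2.INTER_CUBIC)
cv2.imwrite("pics/c2.png",np.hstack([A,B]));cv2.imwrite("pics/w2.png",w)
E
```

```text
{'tool_pos': array([ 0.52936354, -0.24675549,  0.02302355]), 'force': array([-1.87528598, -0.92118407,  5.282616  ]), 'opening': 0.022812744145778274}
```

View pics/c2.png

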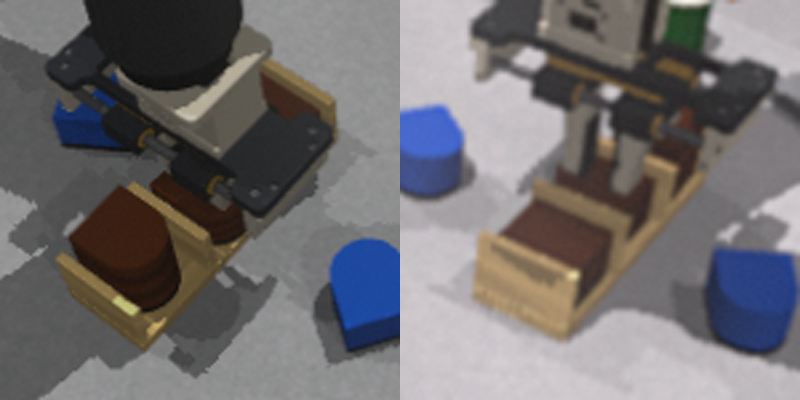

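```bash
python3 - <<'E'
from h import *
w=cv2.imread("pics/w2.png"); d=ctrl.snapshot("side")
P=par("side"); tcp=ctrl.get_obs()["tool_pos"]; j=np.array([np.cos(np.radians(6.9)),np.sin(np.radians(6.9)),0])
B=cv2.resize(d[85:205,275:355],(400,600),interpolation=cv2.INTER_CUBIC)
for k,col in((0,(0,255,0)),(.0114,(0,255,255)),(-.0114,(255,0,255)),(.035,(255,255,0))):
    u=(proj(P,tcp+k*j)[0]+.5-[275,85])*5; cv2.circle(B,tuple(int(x) for x in u),4,col,1)
C=cv2.resize(w[100:400,100:400],(400,400*284//300),interpolation=cv2.INTER_CUBIC)
C=cv2.copyMakeBorder(C,0,600-C.shape[0],0,0,cv2.BORDER_CONSTANT)
cv2.imwrite("pics/c3.png",np.hstack([C,B])); print(ctrl.get_obs()["tau"],ctrl.get_obs()["clock"])
E
```

```text
[ 2.14385684e-01 -5.00136352e+01  2.10278410e+01  4.65138808e+00
  3.40474192e-01  6.52443578e-04] 4.4
```

View pics/c3.png

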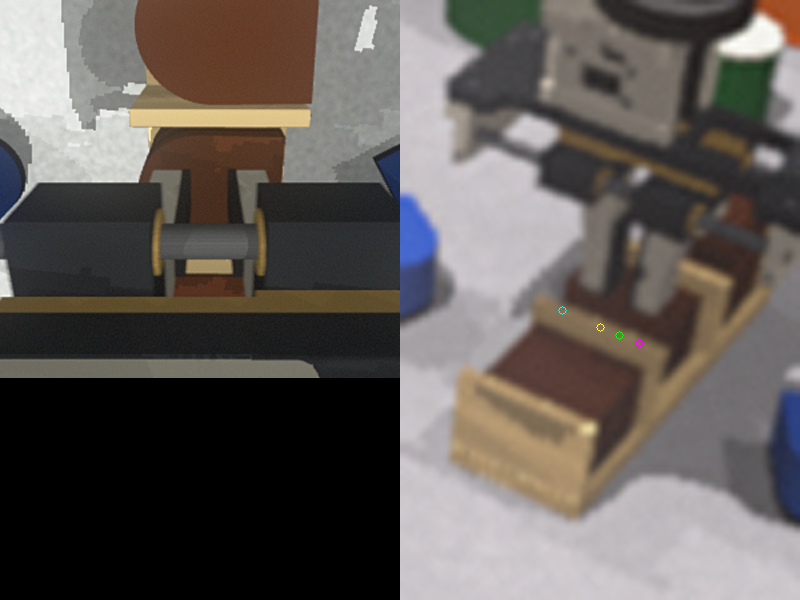

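The fingertips stand on top of the heel (tops at z≈0.052) although the TCP reads z≈0.023, so they slid over its rim. I'll lift clear and measure where the tips really are, with the fingers shut and open.

>>> step_arm(rows=[[[-0.5, 0, 0, 2, 0, 0, 0], [-0.5, 0, 0, 4, 0, 0, 0], [-0.5, 0, 0, 4, 0, 0, 0], [-0.5, 0, 0, 0, 0, 0, 0], [-0.5, 0, 0, 0, 0, 0, 0]]])

```text
clock: 5.03
tool_pos: [0.5287, -0.2463, 0.1221]
orientation: [-90.0, -0.0, 96.9]
force: [-0.5, -0.2, -0.5]
opening: 0.0221
```

```bash
python3 - <<'E'
from h import *
d=ctrl.snapshot("side"); w=ctrl.snapshot("wrist"); s=ctrl.snapshot("scene"); cv2.imwrite("pics/s4.png",s); cv2.imwrite("pics/w4.png",w); cv2.imwrite("pics/d4.png",d)
o=ctrl.get_obs(); tcp=o["tool_pos"]; print(tcp,o["opening"],o["force"])
j=np.array([np.cos(np.radians(6.9)),np.sin(np.radians(6.9)),0]);out=[]
for n,im,x0,y0 in(("side",d,275,50),("scene",s,115,190)):
    P=par(n); W,H=(80,120)
    B=cv2.resize(im[y0:y0+H,x0:x0+W],(400,600),interpolation=cv2.INTER_CUBIC)
    for k in(-.5,.5):
        for z,c in((0,(0,255,0)),(.029,(0,255,255))):
            u=(proj(P,tcp+k*o["opening"]*j+[0,0,z])[0]+.5-[x0,y0])*5; cv2.circle(B,tuple(int(x) for x in u),4,c,1)
    out.append(B)
cv2.imwrite("pics/c4.png",np.hstack(out))
E
```

```text
[ 0.52825583 -0.24628238  0.12111088] 0.021603132855306614 [-0.65561716  0.67661789 -0.71697324]
```

View pics/c4.png

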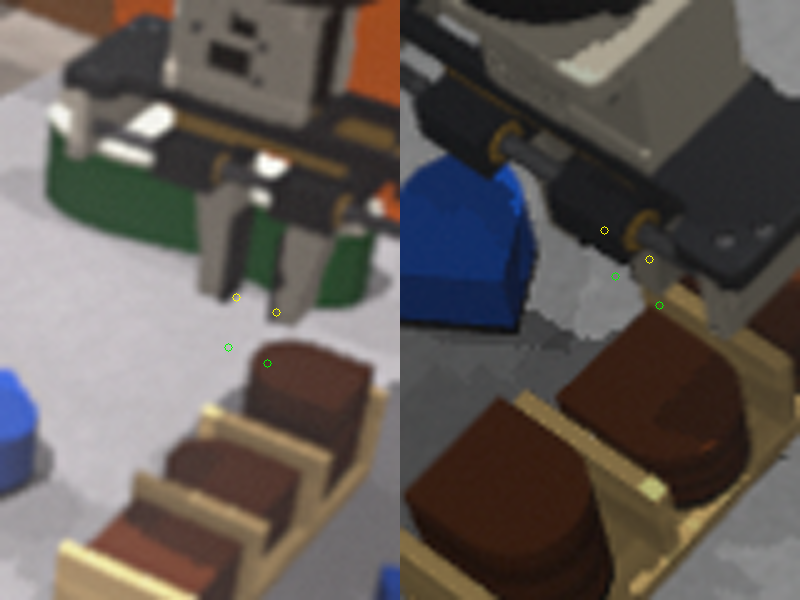

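```bash
python3 - <<'E'
from h import *
from scipy.optimize import least_squares
Ps,Pc=par("side"),par("scene")
a=np.array([275+257/5-.5,50+308/5-.5]);b=np.array([115+290/5-.5,190+320/5-.5])
r=least_squares(lambda X:np.r_[proj(Ps,X)[0]-a,proj(Pc,X)[0]-b],[.53,-.24,.13]);print(r.x,r.fun)
s=cv2.imread("pics/s4.png");w=cv2.imread("pics/w4.png");d=cv2.imread("pics/d4.png")
A=cv2.resize(s[220:280,150:190],(400,600),interpolation=cv2.INTER_CUBIC)
B=cv2.resize(d[80:130,305:345],(400,500),interpolation=cv2.INTER_CUBIC);B=cv2.copyMakeBorder(B,0,100,0,0,cv2.BORDER_CONSTANT)
for k in range(0,400,50):
    for m in(A,B): cv2.line(m,(k,0),(k,8),(0,255,255));
for k in range(0,600,50):
    for m in(A,B): cv2.line(m,(0,k),(8,k),(0,255,255))
cv2.imwrite("pics/c5.png",np.hstack([A,B]))
E
```

```text
[ 0.55047975 -0.2512025   0.13374448] [-7.43255047  0.83971185 -5.32322825 -1.08251984]
```

View pics/c5.png

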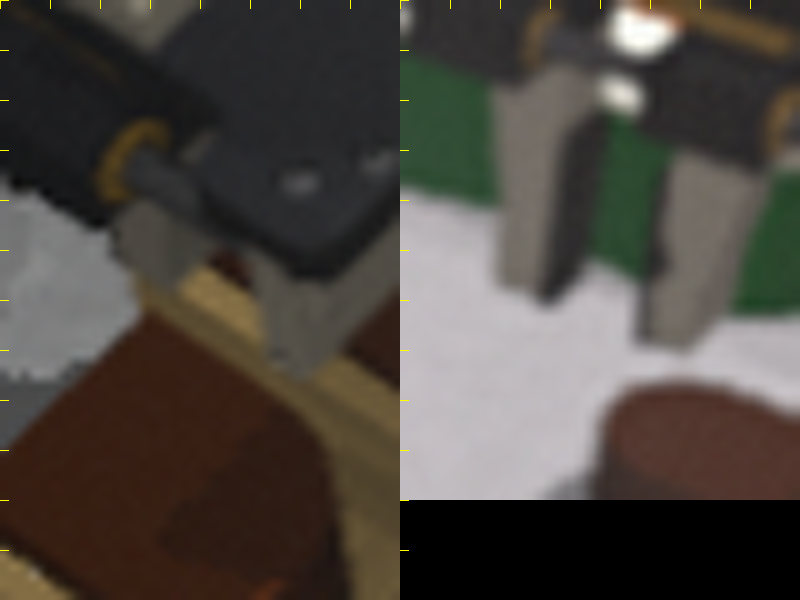

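```bash
python3 - <<'E'
from h import *
from scipy.optimize import least_squares
Ps,Pc=par("side"),par("scene")
for a,b in(((317.5,109.3),(179,256.5)),((332.5,114),(167,248.5))):
    r=least_squares(lambda X:np.r_[proj(Ps,X)[0]-a,proj(Pc,X)[0]-b],[.53,-.24,.13]);print(r.x.round(4),r.fun.round(1))
# consistency: where does heel-model land in side view; rack wall corner
print(proj(Ps,[[.5285,-.2465,.052]]),"in c4 crop",(proj(Ps,[[.5285,-.2465,.052]])-[275,50])*5, "TCP side",proj(Ps,ctrl.get_obs()["tool_pos"]),"scene",proj(Pc,ctrl.get_obs()["tool_pos"]))
print([ (n,(-par(n)[1].T@par(n)[2]).round(3)) for n in("scene","side","wrist")])
E
```

```text
[ 0.5667 -0.2466  0.1346] [-5.4  0.5 -3.8 -0.7]
[ 0.5331 -0.251   0.1327] [-8.3  1.  -6.1 -1.3]
[[320.23589751 143.01770946]] in c4 crop [[226.17948753 465.08854732]] TCP side [[324.04251252 120.58106988]] scene [[161.90362699 247.65828065]]
[('scene', array([ 0.974, -0.516,  0.863])), ('side', array([0.135, 0.453, 0.639])), ('wrist', array([ 0.539, -0.328,  0.309]))]
```

```bash
python3 - <<'E'
from h import *
from scipy.optimize import least_squares
Ps,Pc=par("side"),par("scene")
for a,b in(((317.5,109.3),(166.5,248.5)),((317.5,109.3),(165,247.5))):
    r=least_squares(lambda X:np.r_[proj(Ps,X)[0]-a,proj(Pc,X)[0]-b],[.53,-.24,.13]);print(r.x.round(4),r.fun.round(1))
o=ctrl.get_obs();print(o["joint_pos"],o["tool_pos"])
E
```

```text
[ 0.55   -0.2491  0.1429] [ 1.1 -0.1  0.8  0.2]
[ 0.548  -0.2493  0.1439] [ 1.9 -0.2  1.4  0.3]
[-5.79180607e+00  1.55079374e+01 -1.71263204e+01 -1.38905117e-02
 -5.74817647e+01  1.27421814e+01] [ 0.52825583 -0.24628238  0.12111088]
```

The tips triangulate about 22–29 mm above the reported TCP and are laterally as expected. I'll open, go lower, and watch the force.

>>> step_arm(rows=[[[1, 0, 0, 0, 0, 0, 0], [1, 0, 0, 0, 0, 0, 0], [1, 0, 0, 0, 0, 0, 0], [1, 0, 0, 0, 0, 0, 0], [1, 0, 0, 0, 0, 0, 0], [1, 0, 0, -4, 0, 0, 0], [1, 0, 0, -3, 0, 0, 0], [1, 0, 0, -2, 0, 0, 0], [1, 0, 0, -1, 0, 0, 0], [1, 0, 0, -0.5, 0, 0, 0], [1, 0, 0, -0.5, 0, 0, 0], [1, 0, 0, 0, 0, 0, 0]]])

```text
clock: 6.68
tool_pos: [0.5292, -0.2465, 0.0125]
orientation: [-90.0, 0.0, 96.9]
force: [0.4, -0.2, -0.2]
opening: 0.0876
```

>>> step_arm(rows=[[[1, 0, 0, -0.4, 0, 0, 0], [1, 0, 0, -0.4, 0, 0, 0], [1, 0, 0, -0.4, 0, 0, 0], [1, 0, 0, 0, 0, 0, 0]]])

```text
clock: 7.18
tool_pos: [0.5287, -0.2464, -0.0002]
orientation: [-90.0, -0.0, 96.9]
force: [0.0, -0.6, -0.3]
opening: 0.0879
```

>>> step_arm(rows=[[[1, 0, 0, -0.4, 0, 0, 0], [1, 0, 0, 0, 0, 0, 0], [-1, 0, 0, 0, 0, 0, 0], [-1, 0, 0, 0, 0, 0, 0], [-1, 0, 0, 0, 0, 0, 0], [-1, 0, 0, 0, 0, 0, 0], [-1, 0, 0, 0, 0, 0, 0], [-1, 0, 0, 0, 0, 0, 0]]])

```text
clock: 8.18
tool_pos: [0.5291, -0.2464, -0.0036]
orientation: [-90.0, 0.0, 96.9]
force: [-0.1, 0.6, 0.5]
opening: 0.0636
```

The grip is good at 63.6 mm. Lifting, then carrying to free bench near (0.53, 0.02) while squaring to the stage's yaw.

>>> step_arm(rows=[[[-1, 0, 0, 2, 0, 0, 0], [-1, 0, 0, 4, 0, 0, 0], [-1, 0, 0, 4, 0, 0, 0], [-1, 0, 0, 2, 0, 0, 0], [-1, 0, 2, 0, 0, 0, -4.4], [-1, 0, 4.5, 0, 0, 0, -4.4], [-1, 0, 5, 0, 0, 0, 0], [-1, 0, 5, 0, 0, 0, 0], [-1, 0, 5, 0, 0, 0, 0], [-1, 0, 3.5, 0, 0, 0, 0], [-1, 0, 1.6, 0, 0, 0, 0], [-1, 0, 0, 0, 0, 0, 0]]])

```text
clock: 9.68
tool_pos: [0.5289, 0.0202, 0.1161]
orientation: [-90.0, 0.0, 88.2]
force: [-0.6, 0.4, -2.0]
opening: 0.0637
```

>>> step_arm(rows=[[[-1, 0, 0, -4, 0, 0, 0], [-1, 0, 0, -4, 0, 0, 0], [-1, 0, 0, -2, 0, 0, 0], [-1, 0, 0, -1, 0, 0, 0], [-1, 0, 0, -0.8, 0, 0, 0], [-1, 0, 0, -0.5, 0, 0, 0], [-1, 0, 0, -0.3, 0, 0, 0], [-1, 0, 0, -0.2, 0, 0, 0], [-1, 0, 0, 0, 0, 0, 0]]])

```text
clock: 10.8
tool_pos: [0.5291, 0.0197, -0.0116]
orientation: [-90.0, -0.0, 88.2]
force: [-0.5, 0.2, -1.6]
opening: 0.0639
```

>>> step_arm(rows=[[[-1, 0, 0, -0.1, 0, 0, 0], [-1, 0, 0, -0.1, 0, 0, 0], [-1, 0, 0, -0.1, 0, 0, 0], [-1, 0, 0, 0, 0, 0, 0]]])

```text
clock: 11.3
tool_pos: [0.529, 0.0196, -0.0148]
orientation: [-90.0, 0.0, 88.1]
force: [-0.0, 0.6, -0.6]
opening: 0.0639
```

>>> step_arm(rows=[[[-1, 0, 0, -0.1, 0, 0, 0], [-1, 0, 0, 0, 0, 0, 0]]])

```text
clock: 11.55
tool_pos: [0.5291, 0.0196, -0.0157]
orientation: [-90.0, -0.0, 88.2]
force: [-0.6, 0.3, 0.3]
opening: 0.0639
```

>>> step_arm(rows=[[[1, 0, 0, 0, 0, 0, 0], [1, 0, 0, 0, 0, 0, 0], [1, 0, 0, 0, 0, 0, 0], [1, 0, 0, 0, 0, 0, 0], [1, 0, 0, 2, 0, 0, 0], [1, 0, 0, 4, 0, 0, 0], [1, 0, 0, 4, 0, 0, 0], [1, 0, 0, 2, 0, 0, 0], [1, 0, 0, 0, 0, 0, 10], [1, 0, 0, 0, 0, 0, 10], [1, 0, 0, 0, 0, 0, 10], [1, 0, 0, 0, 0, 0, 10]]])

```text
clock: 13.05
tool_pos: [0.5289, 0.0196, 0.1043]
orientation: [-90.0, -0.0, 128.5]
force: [0.2, 0.4, -0.3]
opening: 0.0875
```

>>> step_arm(rows=[[[1, 0, 0, 0, 0, 0, 10], [1, 0, 0, 0, 0, 0, 10], [1, 0, 0, 0, 0, 0, 10], [1, 0, 0, 0, 0, 0, 10], [1, 0, 0, 0, 0, 0, 10], [1, 0, 0, 0, 0, 0, 0], [1, 0, 0, 0, 0, 0, 0]]])

```text
clock: 13.92
tool_pos: [0.529, 0.0196, 0.1042]
orientation: [-90.0, -0.0, 177.9]
force: [0.5, -0.8, 0.4]
opening: 0.0873
```

```bash
python3 - <<'E'
from h import *
P=par("wrist"); o=ctrl.get_obs(); print(o["tool_pos"],o["orientation"],o["joint_pos"])
w=ctrl.snapshot("wrist"); cv2.imwrite("pics/w6.png",w); s=ctrl.snapshot("scene"); Q=par("scene"); cv2.imwrite("pics/s6.png",s)
def D(x,y,th,z):
    a=np.linspace(-np.pi/2,np.pi/2,40); L=np.r_[[[-32,27],[-32,-27]],np.c_[5+27*np.cos(a),27*np.sin(a)]]/1000
    c,k=np.cos(th),np.sin(th); return np.c_[x+c*L[:,0]-k*L[:,1],y+k*L[:,0]+c*L[:,1],0*L[:,0]+z]
W=D(.529,.0197,np.radians(-1.9),.04)
A=cv2.resize(s[155:255,210:310],(400,400),interpolation=cv2.INTER_CUBIC)
cv2.polylines(A,[((proj(Q,W)+.5-[210,155])*4).astype(np.int32)],True,(0,255,0),1)
c=proj(P,W).mean(0).astype(int); print(c); x0,y0=np.clip(c-75,0,[362,234])
B=cv2.resize(w[y0:y0+150,x0:x0+150],(400,400),interpolation=cv2.INTER_CUBIC)
cv2.polylines(B,[((proj(P,W)+.5-[x0,y0])*400/150).astype(np.int32)],True,(0,255,0),1)
print(x0,y0);cv2.imwrite("pics/c6.png",np.hstack([A,B]))
E
```

```text
[0.52897973 0.01956767 0.10423672] [-8.99985723e+01 -1.81496682e-03  1.77929764e+02] [ 2.33626896e+01  1.16273292e+01 -2.49832694e+01  6.35253477e-04
 -5.33916537e+01  6.45666956e+01]
[256 171]
181 96
```

View pics/c6.png

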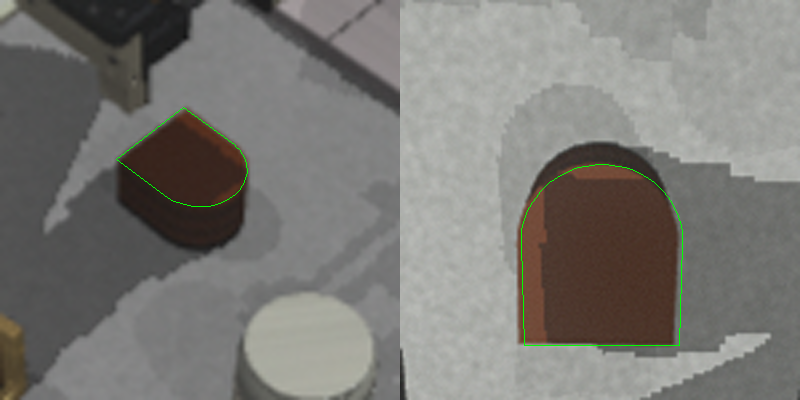

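The views show the heel standing upright, released, at (0.529, 0.0197) with its yaw about parallel to the stage. Regripping across its flat sides, 8 mm towards the front.

>>> step_arm(rows=[[[1, -0.8, 0, -2, 0, 0, 0], [1, 0, 0, -3, 0, 0, 0], [1, 0, 0, -3, 0, 0, 0], [1, 0, 0, -2, 0, 0, 0], [1, 0, 0, -1, 0, 0, 0], [1, 0, 0, -0.5, 0, 0, 0], [1, 0, 0, 0, 0, 0, 0], [1, 0, 0, 0, 0, 0, 0]]])

```text
clock: 15.02
tool_pos: [0.5215, 0.0197, -0.0101]
orientation: [-90.0, 0.1, 178.1]
force: [-0.2, 0.3, -0.7]
opening: 0.0876
```

>>> step_arm(rows=[[[-1, 0, 0, 0, 0, 0, 0], [-1, 0, 0, 0, 0, 0, 0], [-1, 0, 0, 0, 0, 0, 0], [-1, 0, 0, 0, 0, 0, 0], [-1, 0, 0, 0, 0, 0, 0], [-1, 0, 0, 0, 0, 0, 0], [-1, 0, 0, 0, 0, 0, 0]]])

```text
clock: 15.9
tool_pos: [0.5211, 0.0196, -0.0107]
orientation: [-90.0, 0.0, 178.2]
force: [-0.2, 0.8, 2.4]
opening: 0.0541
```

```bash
python3 - <<'E'
from h import *
P=par("side"); x,y,t=.5143,.2296,np.radians(-1.9)
for l in((-95,-65),(95,-65),(95,65),(-95,65),(0,0)):
    X=[x+(np.cos(t)*l[0]-np.sin(t)*l[1])/1000,y+(np.sin(t)*l[0]+np.cos(t)*l[1])/1000,.014]; print(l,proj(P,X)[0]/.64)
E
```

```text
(-95, -65) [375.07579701 434.58376806]
(95, -65) [279.27061252 351.1218622 ]
(95, 65) [199.55359745 404.96730148]
(-95, 65) [292.63752192 503.5997025 ]
(0, 0) [285.02934543 419.78132433]
```

>>> step_arm(rows=[[[-1, 0, 0, 2, 0, 0, 0], [-1, 0, 0, 4, 0, 0, 0], [-1, 0, 0, 4, 0, 0, 0], [-1, 0, 0, 2.5, 0, 0, 0], [-1, -0.2, 2, 0, 0, 0, 0], [-1, -0.3, 4, 0, 0, 0, 0], [-1, -0.3, 4, 0, 0, 0, 0], [-1, -0.3, 4, 0, 0, 0, 0], [-1, -0.3, 4, 0, 0, 0, 0], [-1, -0.08, 2, 0, 0, 0, 0], [-1, 0, 1, 0, 0, 0, 0], [-1, 0, 0, 0, 0, 0, 0]]])

```text
clock: 17.4
tool_pos: [0.5061, 0.2293, 0.114]
orientation: [-90.0, -0.0, 178.2]
force: [0.1, -0.6, -2.0]
opening: 0.0536
```

>>> step_arm(rows=[[[-1, 0, 0, -3, 0, 0, 0], [-1, 0, 0, -3, 0, 0, 0], [-1, 0, 0, -2, 0, 0, 0], [-1, 0, 0, -1, 0, 0, 0], [-1, 0, 0, -1, 0, 0, 0], [-1, 0, 0, -0.5, 0, 0, 0], [-1, 0, 0, -0.3, 0, 0, 0], [-1, 0, 0, 0, 0, 0, 0]]])

```text
clock: 18.4
tool_pos: [0.5063, 0.2297, 0.0065]
orientation: [-90.0, 0.0, 178.2]
force: [-0.5, 1.0, -0.1]
opening: 0.054
```

```bash
python3 - <<'E'
from h import *
o=ctrl.get_obs(); tcp=o["tool_pos"]; print(tcp,o["force"])
t=np.radians(-1.9); hc=[tcp[0]+.008,tcp[1]-.0003]; b=tcp[2]+.0107
def T(L): L=np.array(L,float)/1000; return np.c_[hc[0]+np.cos(t)*L[:,0]-np.sin(t)*L[:,1],hc[1]+np.sin(t)*L[:,0]+np.cos(t)*L[:,1]]
s0=np.array([.5143,.2296])
def S(x,y,z): return [s0[0]+(np.cos(t)*x-np.sin(t)*y)/1000,s0[1]+(np.sin(t)*x+np.cos(t)*y)/1000,z]
a=np.linspace(-np.pi/2,np.pi/2,40); L=np.r_[[[-32,27],[-32,-27]],np.c_[5+27*np.cos(a),27*np.sin(a)]]
H=np.c_[T(L),np.full(len(L),b+.04)]
stop=[S(-42,-31,.062),S(-42,31,.062)]
an=np.linspace(0,2*np.pi,24)
posts=[[S(50+8*np.cos(q),yy+8*np.sin(q),.062) for q in an] for yy in(-17,17)]
out=[]
for n in("scene","side","wrist"):
    im=ctrl.snapshot(n); cv2.imwrite(f"pics/{n}7.png",im); P=par(n); c=proj(P,[S(0,0,.04)])[0]; print(n,c)
    h=36 if n!="wrist" else 75
    x0,y0=np.clip((c-h).astype(int),0,[512-2*h,384-2*h]); k=400/(2*h)
    B=cv2.resize(im[y0:y0+2*h,x0:x0+2*h],(400,400),interpolation=cv2.INTER_CUBIC)
    if n!="wrist":
        B=cv2.resize(im[y0:y0+2*h,x0:x0+2*h],(400,400),interpolation=cv2.INTER_CUBIC)
    for X,col in((H,(0,255,0)),(stop,(0,255,255)),(posts[0],(255,255,0)),(posts[1],(255,255,0))):
        cv2.polylines(B,[((proj(P,X)+.5-[x0,y0])*k).astype(np.int32)],n!=0,col,1)
    print(x0,y0,k); out.append(B)
w=cv2.resize(out[2],(200,200))
top=np.hstack(out[:2]); bot=cv2.copyMakeBorder(w,0,0,0,600,cv2.BORDER_CONSTANT)
# wide wrist strip instead of blank
im=cv2.imread("pics/wrist7.png"); bot[:,210:476]=cv2.resize(im,(266,200))
cv2.imwrite("pics/c7.png",np.vstack([top,bot]))
E
```

```text
[0.50633827 0.22970299 0.00645035] [-0.47872079  0.98321377 -0.12071238]
scene [310.02502355 144.48722034]
274 108 5.555555555555555
side [180.78496508 260.93890915]
144 224 5.555555555555555
wrist [256.18713692 232.43257378]
181 157 2.6666666666666665
```

View pics/c7.png

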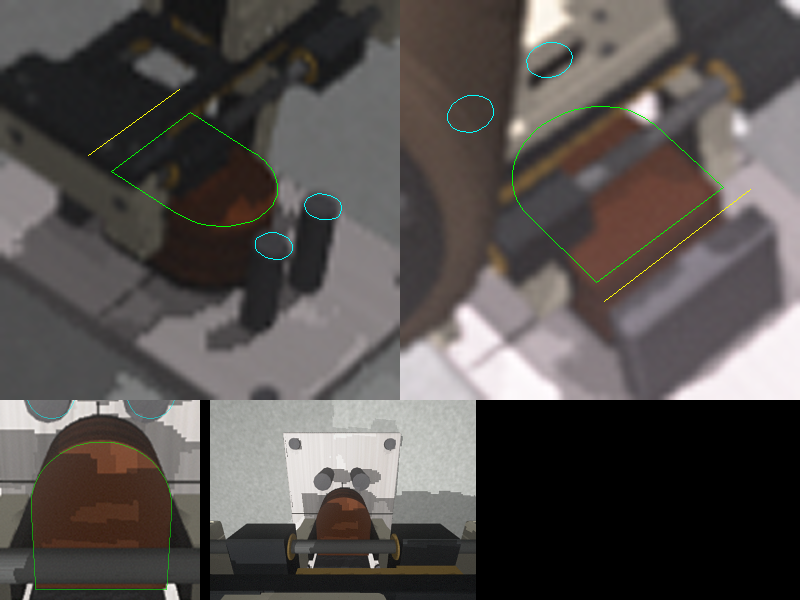

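```bash
python3 - <<'E'
from h import *
P=par("wrist"); g=cv2.cvtColor(cv2.imread("pics/wrist7.png"),cv2.COLOR_BGR2GRAY).astype(int)
t=np.radians(-1.9); s0=np.array([.5143,.2296])
def S(x,y,z=.014): return [s0[0]+(np.cos(t)*x-np.sin(t)*y)/1000,s0[1]+(np.sin(t)*x+np.cos(t)*y)/1000,z]
for n,X in(("xline y45",S(0,45)),("xline y-45",S(0,-45)),("yline x60",S(60,0)),("c++",S(95,65)),("c+-",S(95,-65)),("end mid",S(95,0)),("post",S(50,17,.062)),("post",S(50,-17,.062))):print(n,proj(P,[X])[0].round(1))
for c in(185,190,318,323): print("col",c,list(g[205:235,c]))
for r in(85,100,120): print("row",r,list(g[r,245:270]))
print("endcol300",list(g[52:75,300]),"endcol 200",list(g[52:75,200]))
print("rows L/R edge r=100", list(g[100,125:155]),list(g[100,355:380]))
print("heel sides row 190", list(g[190,195:225]),list(g[190,290:320]))
E
```

```text
xline y45 [187.8 214.9]
xline y-45 [324.8 215.1]
yline x60 [256.4 121.6]
c++ [140.5  57.6]
c+- [372.6  57.9]
end mid [256.5  57.7]
post [218.5 153.1]
post [293.9 153.2]
col 185 [np.int64(130), np.int64(129), np.int64(129), np.int64(128), np.int64(128), np.int64(124), np.int64(127), np.int64(128), np.int64(124), np.int64(126), np.int64(126), np.int64(128), np.int64(78), np.int64(59), np.int64(118), np.int64(127), np.int64(124), np.int64(121), np.int64(144), np.int64(148), np.int64(148), np.int64(148), np.int64(127), np.int64(112), np.int64(109), np.int64(111), np.int64(113), np.int64(111), np.int64(111), np.int64(110)]
col 190 [np.int64(132), np.int64(132), np.int64(131), np.int64(134), np.int64(129), np.int64(131), np.int64(129), np.int64(134), np.int64(131), np.int64(130), np.int64(135), np.int64(136), np.int64(81), np.int64(56), np.int64(107), np.int64(132), np.int64(131), np.int64(129), np.int64(153), np.int64(159), np.int64(156), np.int64(157), np.int64(130), np.int64(112), np.int64(112), np.int64(110), np.int64(109), np.int64(111), np.int64(109), np.int64(110)]
col 318 [np.int64
[... 3817 characters left out ...]
135), np.int64(131), np.int64(122), np.int64(118), np.int64(115), np.int64(116), np.int64(116), np.int64(114), np.int64(114), np.int64(118), np.int64(121), np.int64(114), np.int64(59), np.int64(51), np.int64(49), np.int64(54), np.int64(53), np.int64(53)] [np.int64(45), np.int64(43), np.int64(45), np.int64(43), np.int64(59), np.int64(107), np.int64(128), np.int64(127), np.int64(126), np.int64(129), np.int64(129), np.int64(130), np.int64(127), np.int64(127), np.int64(125), np.int64(127), np.int64(124), np.int64(122), np.int64(122), np.int64(123), np.int64(124), np.int64(126), np.int64(126), np.int64(128), np.int64(128), np.int64(126), np.int64(128), np.int64(124), np.int64(125), np.int64(124)]
```

```bash
python3 - <<'E'
from h import *
P=par("wrist"); g=cv2.cvtColor(cv2.imread("pics/wrist7.png"),cv2.COLOR_BGR2GRAY).astype(int)
for r in(150,156,160,164): print(r,g[r,244:270].tolist())
Q=par("scene"); print("scene cross shift",ray2plane(Q,[[308.9,152],[308.4,151.5]],.014))
t=np.radians(-1.9)
print("wrist: xline from image",ray2plane(P,[[187.5,217.8],[320.5,218],[200,62.8],[300,62.8]],.014).round(4), "end edge expected", .095)
b=g[:,:]; # heel outline on wrist: apex column, sides
print("apex col256",g[160:200,256].tolist())
S=par("side"); h=cv2.cvtColor(cv2.imread("pics/side0.png"),cv2.COLOR_BGR2GRAY)
# dark cross in side0 near predicted centre
X=proj(S,[[.5143,.2296,.014],[.5125,.2296,.014]]);print(X); c=X[0].astype(int)
print(h[c[1]-6:c[1]+10,c[0]-8:c[0]+12])
E
```

```text
150 [130, 132, 134, 132, 131, 130, 134, 132, 132, 132, 134, 133, 132, 130, 134, 131, 130, 132, 130, 130, 129, 133, 129, 133, 134, 132]
156 [125, 129, 127, 127, 124, 126, 127, 127, 127, 130, 135, 131, 129, 130, 131, 132, 131, 127, 127, 126, 126, 127, 126, 114, 111, 129]
160 [216, 221, 221, 219, 218, 216, 219, 221, 217, 116, 48, 89, 136, 134, 133, 133, 130, 127, 142, 220, 221, 217, 215, 204, 205, 203]
164 [218, 219, 220, 218, 215, 214, 218, 219, 218, 174, 72, 145, 223, 222, 221, 218, 215, 211, 211, 215, 214, 217, 214, 204, 205, 203]
scene cross shift [[0.51422206 0.22981431 0.014     ]
 [0.51222759 0.23035464 0.014     ]]
wrist: xline from image [[0.5137 0.275  0.014 ]
 [0.5109 0.1873 0.014 ]
 [0.6076 0.2583 0.014 ]
 [0.6059 0.2021 0.014 ]] end edge expected 0.095
apex col256 [136, 214, 225, 225, 223, 225, 228, 152, 69, 43, 54, 55, 56, 53, 52, 51, 54, 52, 53, 54, 45, 45, 48, 53, 52, 48, 53, 79, 81, 81, 79, 76, 80, 79, 82, 75, 79, 76, 77, 77]
[[182.41878108 268.66004757]
 [183.01624739 269.19117302]]
[[166 188 208 210 204 198 197 199 198 197 196 194 197 202 209 212 209 204
  192 179]
 [
[... 573 characters left out ...]
 210 209
  207 202]
 [212 213 212 212 210 210 203 176 137 138 163 191 199 202 204 209 212 210
  197 175]
 [211 211 212 212 210 201 186 169 153 156 169 194 208 209 209 209 207 200
  172 134]
 [206 211 211 212 199 175 166 174 185 186 168 173 195 207 208 201 188 167
  133 111]
 [201 207 207 197 175 160 180 200 207 203 187 169 173 190 196 175 150 125
  110 105]
 [198 194 186 171 165 180 203 210 210 208 204 190 170 157 159 135 114 106
  104 105]
 [186 167 165 176 190 204 211 210 209 209 207 200 176 136 119 110 107 106
  105 108]
 [162 149 174 198 207 210 209 209 210 208 198 177 153 121 106 105 106 106
  107 108]
 [156 170 192 206 211 210 209 211 209 198 171 136 116 108 106 106 108 108
  107 106]]
```

```bash
python3 - <<'E'
from h import *
P=par("wrist"); S=par("side"); o=ctrl.get_obs(); b=o["tool_pos"][2]+.0107
print("heel apex",ray2plane(P,[[256,186.6]],b+.04),"expect apex", o["tool_pos"][0]+.04)
print("y line",ray2plane(P,[[254.2,162]],.014),"side cross",ray2plane(S,[[182.5,270]],.014),o["tool_pos"])
E
```

```text
heel apex [[0.54707868 0.22860451 0.05733258]] expect apex 0.5464239949488386
y line [[0.54981782 0.22975776 0.014     ]] side cross [[0.51178903 0.23152772 0.014     ]] [0.50642399 0.2298044  0.00663258]
```

Wrist, side and corrected scene readings agree that the stage centre is near (0.512, 0.2307), while the heel is at (0.5145, 0.2297). Shifting by -2.4 mm in x and +0.9 mm in y, then setting down.

>>> step_arm(rows=[[[-1, -0.24, 0.09, 0, 0, 0, 0], [-1, 0, 0, -0.1, 0, 0, 0], [-1, 0, 0, -0.1, 0, 0, 0], [-1, 0, 0, 0, 0, 0, 0]]])

```text
clock: 19.05
tool_pos: [0.5038, 0.2304, 0.0042]
orientation: [-90.0, -0.0, 178.2]
force: [-0.4, -0.7, -0.4]
opening: 0.054
```

>>> step_arm(rows=[[[-1, 0, 0, -0.1, 0, 0, 0], [-1, 0, 0, 0, 0, 0, 0], [-1, 0, 0, 0, 0, 0, 0]]])

```text
clock: 19.42
tool_pos: [0.5039, 0.2305, 0.0034]
orientation: [-90.0, 0.0, 178.2]
force: [-0.2, -0.2, 1.1]
opening: 0.0537
```

>>> step_arm(rows=[[[1, 0, 0, 0, 0, 0, 0], [1, 0, 0, 0, 0, 0, 0], [1, 0, 0, 0, 0, 0, 0], [1, 0, 0, 0, 0, 0, 0], [1, 0, 0, 0, 0, 0, 0], [1, 0, 0, 2, 0, 0, 0], [1, 0, 0, 4, 0, 0, 0], [1, 0, 0, 5, 0, 0, 0], [1, 0, 0, 5, 0, 0, 0], [1, 0, 0, 0, 0, 0, 0], [1, 0, 0, 0, 0, 0, 0]]])

```text
clock: 20.8
tool_pos: [0.5035, 0.2304, 0.1631]
orientation: [-90.0, -0.0, 178.1]
force: [0.2, 0.3, -0.6]
opening: 0.0872
```

```bash
python3 - <<'E'
from h import *
P=par("wrist"); o=ctrl.get_obs(); print(o["tool_pos"],o["clock"],o["opening"],o["force"])
w=ctrl.snapshot("wrist"); cv2.imwrite("pics/w8.png",w)
def D(x,y,th,z):
    a=np.linspace(-np.pi/2,np.pi/2,60); e=np.c_[np.full(20,-32),np.linspace(27,-27,20)]; L=np.r_[e,np.c_[np.linspace(-32,5,15),np.full(15,-27)],np.c_[5+27*np.cos(a),27*np.sin(a)],np.c_[np.linspace(5,-32,15),np.full(15,27)]]/1000
    c,k=np.cos(th),np.sin(th); return np.c_[x+c*L[:,0]-k*L[:,1],y+k*L[:,0]+c*L[:,1],0*L[:,0]+z]
hs=cv2.cvtColor(w,cv2.COLOR_BGR2HSV); m=((hs[...,0]<18)|(hs[...,0]>170))&(hs[...,1]>90)
c=proj(P,[[.512,.2307,.054]])[0]; print("pred c",c)
k=np.zeros_like(m); x,y=c.astype(int); k[max(0,y-60):y+60,max(0,x-60):x+60]=1; m=(m&k).astype(np.uint8)
n,l,st,ce=cv2.connectedComponentsWithStats(m); i=1+st[1:,4].argmax(); obs=l==i; print(st[i],ce[i])
# fit upright heel: full silhouette = hull of top and bottom outlines
from scipy.optimize import minimize
def cost(q):
    pts=np.r_[proj(P,D(q[0],q[1],q[2],.054)),proj(P,D(q[0],q[1],q[2],.014))]
    z=np.zeros((384*4,512*4),np.uint8); cv2.fillConvexPoly(z,cv2.convexHull(((pts+.5)*4).astype(np.int32)),1)
    return (cv2.resize(z*255,(512,384),interpolation=cv2.INTER_AREA)/255.-obs).__abs__().sum()
r=minimize(cost,[.512,.2307,-.033],method="Nelder-Mead",options=dict(initial_simplex=[[.512,.2307,-.033],[.517,.2307,-.033],[.512,.2357,-.033],[.512,.2307,.07]],xatol=1e-5))
print("heel fit",r.x[:2],np.degrees(r.x[2]),r.fun,obs.sum())
g=cv2.cvtColor(w,cv2.COLOR_BGR2GRAY).astype(int)
for yy in(-.05,.05):
    u=proj(P,[[.5121-np.sin(np.radians(-1.9))*yy,.2307+yy,.014]])[0].round().astype(int); col=g[u[1]-9:u[1]+10,u[0]]; print(u,col.tolist(), ray2plane(P,[[u[0],u[1]-9+col.argmin()]],.014).round(4))
E
```

```text
[0.50348004 0.23038023 0.16311765] 20.8 0.08718207076332414 [ 0.17841048  0.27267385 -0.57983644]
pred c [255.95984949 171.002789  ]
[ 231  140   51   60 2557] [255.33007431 171.42784513]
heel fit [0.51174728 0.23067143] -2.454442307718793 520.7529411764706 2557
[299 163] [106, 105, 105, 107, 104, 106, 107, 108, 68, 71, 103, 109, 107, 105, 105, 103, 104, 103, 100] [[0.5112 0.1809 0.014 ]]
[213 162] [187, 185, 184, 183, 183, 186, 182, 185, 185, 96, 137, 179, 182, 180, 180, 180, 179, 179, 177] [[0.5143 0.2806 0.014 ]]
```

```bash
python3 - <<'E'
from h import *
from scipy.optimize import minimize
P=par("wrist"); w=cv2.imread("pics/w8.png")
hs=cv2.cvtColor(w,cv2.COLOR_BGR2HSV); m=(((hs[...,0]<18)|(hs[...,0]>170))&(hs[...,1]>90)).astype(np.uint8)
m[:, :200]=0;m[:,310:]=0;m[:110]=0;m[230:]=0
n,l,st,ce=cv2.connectedComponentsWithStats(m); obs=l==1+st[1:,4].argmax()
a=np.linspace(-np.pi/2,np.pi/2,60); L=np.r_[[[-32,27],[-32,-27]],np.c_[5+27*np.cos(a),27*np.sin(a)]]/1000
def cost(q):
    c,k=np.cos(q[2]),np.sin(q[2]); X=np.c_[q[0]+c*L[:,0]-k*L[:,1],q[1]+k*L[:,0]+c*L[:,1],0*L[:,0]+.054]
    z=np.zeros((1536,2048),np.uint8); cv2.fillConvexPoly(z,((proj(P,X)+.5)*4).astype(np.int32),1)
    return abs(cv2.resize(z*255,(512,384),interpolation=cv2.INTER_AREA)/255.-obs).sum()
r=minimize(cost,[.512,.2307,-.033],method="Nelder-Mead",options=dict(initial_simplex=[[.512,.2307,-.033],[.517,.2307,-.033],[.512,.2357,-.033],[.512,.2307,.07]],xatol=1e-5))
print(r.x[:2],np.degrees(r.x[2]),r.fun,obs.sum())
# other heels in rack: compare scene now with start
s0=cv2.imread("pics/scene0.png").astype(int); s=ctrl.snapshot("scene").astype(int)
d=abs(s-s0).max(2)>40
for nme,(x0,x1,y0,y1) in dict(tall=(115,158,268,318),square=(170,212,226,262),mid=(146,185,250,292)).items(): print(nme,d[y0:y1,x0:x1].mean().round(3))
E
```

```text
[0.51255679 0.2299902 ] -2.233693437689704 333.60784313725486 2557
tall 0.046
square 0.0
mid 0.524
```

```bash
python3 -c "
from plant import ctrl
print(ctrl.close_job())"
```

```text
the job is handed in; nothing more can be done
None
```

The low round-backed heel is standing on the steel plate between the stops, released. Its flat front faces the flat stop and its rounded back faces the posts. I handed the job in at about 21 s, and the hand-in gives no verdict.

**What I did:** I took the heel out of the middle bay and set it down on the bare bench at about (0.529, 0.020). A picture there showed it upright and let go. I then regripped it across its flat sides, carried it to the plate, opened the fingers and lifted straight up to about 16 cm.

**Last checks:**
- **Position:** in the final wrist picture the heel's top fits at (0.5126, 0.2300) with a yaw of -2.2°. I place the plate centre at about (0.5125, 0.2307) with a yaw of -1.9°, so the heel is centred to about 1 mm and square to under 1°.
- **Other heels:** comparing the scene picture with the one from the start, the square heel's area is unchanged. About 5% of the tall heel's area differs, which I took for shadow or the now empty bay next to it.

**What went wrong or disagreed:**
- **First grasp:** the fingers slid over the heel's top rim. The tips turned out to sit about 22–29 mm above the reported TCP. I saw the opening was wrong (23 mm), lifted off and regripped lower, and the opening then matched the heel at 63.6 mm.
- **Plate position:** my first estimate was about 2 mm off in x, so I corrected it before setting the heel down.
- **Final fit quality:** the outline fit is rough, with 334 of 2557 pixels mismatched. An earlier fit that included the heel's sides was poorer but agreed to within 1 mm.
- **Not viewed:** I had used all 12 pictures, so the final placing was checked by numbers only. The heel's upright stance on the plate was not checked separately.

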